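# Slide the empty tin past the self-closing flap

## Task

Push the bin's yellow self-closing flap well open with one finger and keep it open while the other finger pushes the small blue tin along the ledge, until the tin drops into the bin; the tin must not push against the flap, and is not to be lifted off the ledge. Then take the fingers away so that the flap swings fully shut, and leave everything else on the counter and ledge where it stands.

Things in the scene. Friction and masses are not known exactly. Their poses are not given: they have to be found in the camera images.
- lip (a point): Fixed pale aluminium empties bin: middle of the edge where its flat ledge ends and its well begins, on the ledge's top, 60 mm over the counter. Its x points level from ledge into well, y to the left of that, z up. In this frame the ledge covers x -160 to 0, y -110 to 110 mm. The other points of the bin and flap are given in this frame too.
- well (a point): Centre of the well's floor: x 90, y 0, z -54 mm from the lip. The open-topped well spans x 0 to 180, y -104 to 104 mm. Its 6 mm walls, and the two fixed cheeks (x 3 to 9 mm, |y| 58 to 110 mm) beside the flap, rise 40 mm above the ledge; above that all is open.
- flap (a joint): Opening of the yellow plastic flap (rad): 0 shut, grows to 1.7 as it swings into the well. A panel 110 wide, 36 high, 5 mm thick, upright just past the lip between the cheeks, from 3 to 39 mm above the ledge. It turns about an upright hinge at its +y end; a spring (0.14 N m shut, 0.26 N m at 1 rad) closes it within about a second.
- flap_hinge (a point): The flap's hinge axis at half the flap's height: x 6, y +56, z 21 mm from the lip.
- flap_edge (a point): The flap's free edge at half its height, 110 mm from the hinge; when shut at x 6, y -54, z 21 mm from the lip.
- tin_center (a point): Centre of the small empty blue tin with steel rims, a closed upright cylinder 36 mm across and 34 mm tall (40 to 90 g), standing on the ledge 70 to 95 mm short of the lip, somewhere before the free half or the middle of the flap.
- cup: small white ceramic cup, 44 mm across, 36 mm tall, standing on the bin's ledge, in the corner on the hinge side; leave alone (origin: centre of its underside).
- spice_jar: amber glass jar with red cap, 52 mm across, 85 mm tall, on the counter; leave alone (origin: centre of its underside).
- oil_bottle: green glass oil bottle, 68 mm across, 200 mm tall, on the counter; leave alone (origin: centre of its underside).
- can: unopened can with red label, 68 mm across, 100 mm tall, on the counter; leave alone (origin: centre of its underside).
- bowl: blue ceramic bowl, 130 mm across, 55 mm tall, on the counter; leave alone (origin: centre of its underside).
- knife: kitchen knife with black handle lying on the red chopping board, about 305 mm long; leave alone (origin on its underside, near the heel of the blade).
- pepper_pot: black pepper pot with steel cap, 44 mm across, 70 mm tall, on the red chopping board; leave alone (origin: centre of its underside).
Mind the look-alikes: they are no part of the job. What is shaped like the part that bears tin_center but purple is not meant.

How it is judged:
By the outcome, as a careful person would: the job done as asked, in the order asked, and still so for the second after the job is handed in, with the robot touching nothing.
It also fails if it takes over 38 s, if anything falls off the work surface, if the arm or the gripper's body presses on something with over 40 N, if the wrist force passes 120 N, or if a joint passes its speed limit or range.

## Robot

A 6-joint arm with a two-finger parallel gripper is mounted at the origin on the work surface. World frame = base frame: x ahead of the robot, y to its left, z up, the work surface at z = 0. Lengths are in m, angles in rad, forces in N, time in s.
With the tool pointing down it reaches from about 0.375 to 0.975 m from the base axis. Payload 3.8 kg.
Tool frame: the origin (TCP) lies at the very end of the fingers, on their centre line; the grasp point (between the pads) lies 19 mm behind it; z points along the fingers, y is the direction in which the jaws open and shut (so a half turn about z gives the same grasp; the last joint's range is limited). The gripper opens to 85 mm and grips with 20 to 120 N. Pads are 22 mm wide; open, the fingers measure 114 mm over their backs; the gripper's body (76 mm by 85 mm) begins 54 mm behind the grasp point. The pads swing forward as they close: fully open they stand 13 mm farther back than shut.
Start: joints at [1.19, 0.264, 1.604, -0, 1.274, -0.037], TCP at [0.228, 0.635, 0.207] pointing down, gripper open.
Joint ranges: [-2.63, 2.63], [-0.94, 2.18], [0.31, 2.57], [-1.31, 4.45], [0, 2.66], [-2.55, 2.55]. Speed limits (rad/s): [2.57, 2.57, 3.14, 3.14, 3.14, 3.14].

## Interface

Orientations are given as a rotation vector (axis times angle).
In Python, from workcell import read_state, read_camera, camera_info, finish_job gives the robot as it stands. The module is installed in compiled form; this text tells all that it offers.
- The arm moves only by the tool play_rows, never from a script. Its argument "motion" is a list of rows, each a list of 5 numbers: the shift along the tool's x, y, z in units of 1000 mm (1.0 is 1000 mm), then the turn about the tool's z in units of 2 pi rad (1.0 is 2 pi rad), then the finger opening in mm, from 0 to 85.4. A call has 1 to 5 rows; each row shifts and turns the commanded pose from where the row before left it, along the tool's axes as they then stand; what a row does not reach is not made up. A row lasts 1/8 s, in which the tool goes at most 62.5 mm and 10.7 degrees, less where a joint would pass 70% of its speed; a pose out of reach is approached as far as the arm can. A call with a number of a shift or a turn outside -1 to 1 is refused whole. A call with a gripper value outside its range is refused whole. The fingers move at their own pace and stop on an object; "squeeze" is the grip in N (left out, the last holds). Time passes only in rows, so rows that do not move let the fingers close. It gives the time, the measured TCP pose, the force and the opening at its end, in the units of the state.
- read_state(): the state, without advancing time (a new reading comes with each control period).
- read_camera(name): name is "scene" or "top" or "wrist"; returns the picture (400x640x3 uint8, red, green, blue); there is no depth.
- camera_info(name): a dict with "intrinsics" (3x3 intrinsics, pixels), "dist_coeffs" ([k1, k2, p1, p2, k3] as OpenCV has them; the pictures are not rectified), "pose" (4x4, takes a point from camera to world coordinates). Camera axes: x right, y down, z forward; pixel columns grow to the right and rows downward; lengths in m; the calibration is good to about 2 mm. A picture is of the moment at which its call begins: read the wrist's pose just before it. camera_info takes no time and is no camera call; for the wrist camera it gives the pose at the moment of the call.
- finish_job(): hands the job in, once; it reports no verdict.
The state is a dict: "time": time; "q": joint angles; "joint_vel": joint speeds; "joint_torque": joint torques, N m; "tool_pos": TCP position; "tcp_rot": TCP orientation; "wrist_force": force on the tool from outside, world axes, zero at the start; "torque": the same for the moment, N m; "width": opening from 0.0 (shut) to 1.0 (fully open).
Only numpy, scipy, OpenCV 4.12 (cv2) and the standard library are available. Lean on these libraries where they do the work, as an engineer would, in place of code of your own. Each camera call takes 0.05 s, during which the arm holds its last target. There are 200 camera calls.

## Working session

There is one attempt and no reset: what is moved stays moved. The work goes in short steps, Python scripts to look and compute and a tool call to move; the robot and the scene stay as the last step left them, time stands still between calls to the robot, and variables do not carry over. Pictures are saved under pics/ and viewed, about 8 in all and at most 12, crops included, and the job is handed in when it is done.

Besides the shell and the picture viewer there is one more tool, called after "Call:" in YAML: its name, and indented under it one key for each argument. play_rows: Moves the arm, as the interface text tells. Shifts and turns lie within -1 to 1; 1 stands for 1000 mm of shift or 2 pi rad of turn. Its arguments: {"type":"object","properties":{"motion":{"type":"array","items":{"type":"array","items":{"type":"number"}}},"squeeze":{"type":"number"}},"required":["motion"]}

```bash
mkdir -p pics; python3 - <<'E'
from workcell import *
import cv2,numpy as np
for n in ("scene","top"):
    im=read_camera(n); cv2.imwrite(f"pics/{n}0.png",im[:,:,::-1]); i=camera_info(n)
    np.set_printoptions(precision=4,suppress=True)
    print(n,i)
s=read_state();print(s)
E
```

```text
scene {'intrinsics': array([[518.2295,   0.    , 311.6634],
       [  0.    , 518.2295, 188.9708],
       [  0.    ,   0.    ,   1.    ]]), 'dist_coeffs': array([0.0062, 0.    , 0.    , 0.    , 0.    ]), 'pose': array([[-0.3764,  0.7509, -0.5427,  1.372 ],
       [ 0.9264,  0.3121, -0.2106,  0.3021],
       [ 0.0113, -0.5821, -0.8131,  1.3034],
       [ 0.    ,  0.    ,  0.    ,  1.    ]])}
top {'intrinsics': array([[361.6726,   0.    , 320.9075],
       [  0.    , 361.6726, 197.6567],
       [  0.    ,   0.    ,   1.    ]]), 'dist_coeffs': array([0.0091, 0.    , 0.    , 0.    , 0.    ]), 'pose': array([[-0.0056, -0.9915,  0.1297,  0.4303],
       [-0.9998,  0.0078,  0.0166, -0.0151],
       [-0.0175, -0.1296, -0.9914,  1.1009],
       [ 0.    ,  0.    ,  0.    ,  1.    ]])}
{'time': 0.1, 'q': array([ 1.1901,  0.2647,  1.6052,  0.    ,  1.2737, -0.0369]), 'joint_vel': array([ 0.0001, -0.0013, -0.0019,  0.0018, -0.0018,  0.0018]), 'joint_torque': array([  0.0003, -51.6705, -36.8588,   0.    ,   0.0063,   0.    ]), 'tool_pos': array([0.2273, 0.6348, 0.2054]), 'tcp_rot': array([-0.5374, -3.0948,  0.0031]), 'wrist_force': array([ 0.1239, -0.3027,  0.2377]), 'torque': array([ 0.0192, -0.0049,  0.0574]), 'width': 0.99813940622334}
```

View pics/scene0.png

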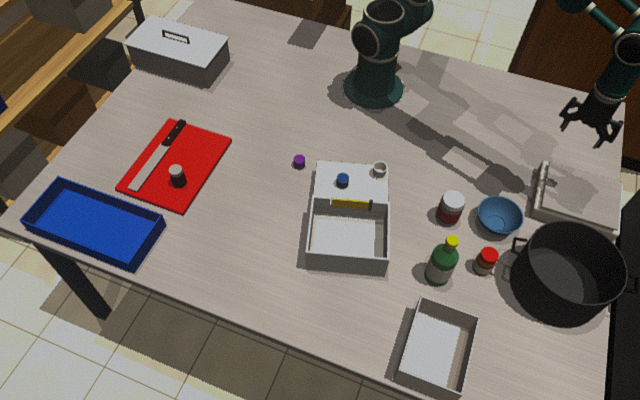

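View pics/top0.png

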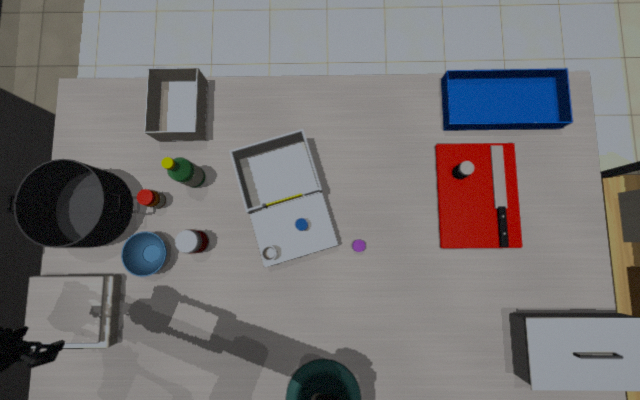

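Scene: the bin is in the middle, with the tin at (343,180), the flap at (350,203) and the cup at (380,170). Top: tin (302,225), flap from the hinge at (263,205) to the free edge at (302,193), cup (271,253). The purple look-alike stands off the bin at (359,245).

```bash
cat > h.py <<'E'
import cv2,numpy as np
from workcell import *
np.set_printoptions(precision=4,suppress=True)
def rays(info,px):
    px=np.asarray(px,float).reshape(-1,1,2)
    u=cv2.undistortPoints(px,info["intrinsics"],info["dist_coeffs"]).reshape(-1,2)
    T=info["pose"]; return T[:3,3],np.c_[u,np.ones(len(u))]@T[:3,:3].T
def onplane(info,px,z):
    o,d=rays(info,px); return o+d*((z-o[2])/d[:,2])[:,None]
def mask(im,lo,hi,roi=None):
    m=cv2.inRange(cv2.cvtColor(im,cv2.COLOR_RGB2HSV),lo,hi)
    if roi: 
        z=np.zeros_like(m);x0,x1,y0,y1=roi;z[y0:y1,x0:x1]=m[y0:y1,x0:x1];m=z
    return m
BLUE=((100,120,50),(125,255,255)); YEL=((22,120,80),(35,255,255))
E
python3 - <<'E'
from h import *
roi={"scene":(300,400,150,280),"top":(225,345,125,270)}
for n in roi:
    im=cv2.imread(f"pics/{n}0.png")[:,:,::-1].copy(); i=camera_info(n)
    b=mask(im,*BLUE,roi[n]); p=cv2.findNonZero(b).reshape(-1,2); c=p.mean(0)
    print(n,"blue",len(p),c,p.min(0),p.max(0), onplane(i,c,.094 if n=="top" else .08))
    y=mask(im,*YEL,roi[n]); p=cv2.findNonZero(y).reshape(-1,2)
    r=cv2.minAreaRect(p);box=cv2.boxPoints(r); print("yel",len(p),box.tolist()); print(onplane(i,box,.099))
    if n=="top":
        im2=cv2.resize(im[120:280,220:350],None,fx=4.6,fy=3.7*1,interpolation=cv2.INTER_CUBIC)
print(camera_info("wrist")["intrinsics"]); T=camera_info("wrist")["pose"];print(T)
E
```

```text
scene blue 72 [342.4861 177.3333] [338 173] [348 181] [[0.4813 0.0534 0.08  ]]
yel 118 [[331.36065673828125, 205.03280639648438], [332.02459716796875, 197.72952270507812], [368.2705078125, 201.02459716796875], [367.6065673828125, 208.327880859375]]
[[0.5982 0.0618 0.099 ]
 [0.5742 0.0547 0.099 ]
 [0.5456 0.153  0.099 ]
 [0.5697 0.1591 0.099 ]]
top blue 106 [301.0377 224.0849] [296 219] [307 229] [[0.4883 0.0575 0.094 ]]
yel 78 [[265.8899230957031, 203.63302612304688], [300.7522888183594, 193.17431640625], [301.3578186035156, 195.19265747070312], [266.4954528808594, 205.6513671875]]
[[0.5458 0.1556 0.099 ]
 [0.5745 0.0581 0.099 ]
 [0.5688 0.0564 0.099 ]
 [0.5401 0.1538 0.099 ]]
[[312.381    0.     314.6275]
 [  0.     312.381  200.1088]
 [  0.       0.       1.    ]]
[[ 0.3355  0.9029  0.2685  0.1595]
 [ 0.942  -0.3208 -0.0984  0.6598]
 [-0.0027  0.286  -0.9582  0.3725]
 [ 0.      0.      0.      1.    ]]
```

Call:
play_rows:
  motion:
    - [-0.041,-0.039,0,0,85]
    - [-0.041,-0.039,0,0,85]
    - [-0.041,-0.039,0,0,85]
    - [-0.041,-0.039,0,0,85]
    - [-0.041,-0.039,0,0,85]

```text
time: 0.72
tool_pos: [0.3551, 0.3809, 0.2061]
tcp_rot: [-0.537, -3.095, 0.001]
wrist_force: [0.6, 0.3, 1.1]
width: 1.001
```

Call:
play_rows:
  motion:
    - [-0.041,-0.039,0,0,85]
    - [-0.041,-0.039,0,0,85]
    - [-0.041,-0.039,0,0,85]
    - [-0.041,-0.039,0,0,85]
    - [-0.041,-0.039,0,0,85]

```text
time: 1.35
tool_pos: [0.4823, 0.1283, 0.2063]
tcp_rot: [-0.537, -3.095, -0.0]
wrist_force: [0.4, 0.2, -0.1]
width: 0.997
```

Call:
play_rows:
  motion:
    - [-0.041,-0.039,0,0,85]
    - [0,0,0,0.0234,85]
    - [0,0,0,0.0234,85]
    - [0,0,0,0.0234,85]
    - [0,0,0,0.0234,85]

```text
time: 1.98
tool_pos: [0.5071, 0.0794, 0.206]
tcp_rot: [-1.418, -2.802, 0.001]
wrist_force: [0.2, 0.7, -0.3]
width: 0.993
```

```bash
python3 - <<'E'
from h import *
s=read_state(); i=camera_info("wrist"); im=read_camera("wrist"); cv2.imwrite("pics/w1.png",im[:,:,::-1])
R=cv2.Rodrigues(s["tcp_rot"])[0]; print(s["time"],s["tool_pos"],R,s["width"],s["wrist_force"])
np.savez("w1.npz",pose=i["pose"])
E
```

```text
1.975 [0.5071 0.0794 0.206 ] [[-0.5921  0.8059 -0.0011]
 [ 0.8059  0.5921 -0.0001]
 [ 0.0006 -0.0009 -1.    ]] 0.9929001178420453 [ 0.1505  0.7433 -0.3279]
```

View pics/w1.png

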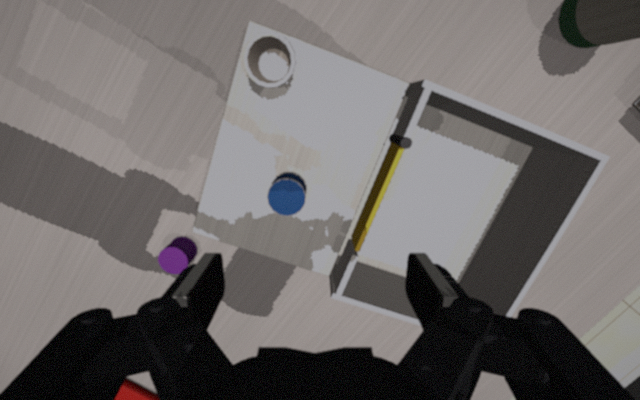

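The wrist view shows the tin at (288,194), the flap top from (398,145) to (360,248), the cup at (270,62) and the finger tips near (220,262) and (412,262). Next I measure from it.

```bash
python3 - <<'E'
from h import *
i=camera_info("wrist"); i["pose"]=np.load("w1.npz")["pose"]
im=cv2.imread("pics/w1.png")[:,:,::-1].copy()
b=mask(im,*BLUE,(250,330,150,230)); p=cv2.findNonZero(b).reshape(-1,2)
hull=cv2.convexHull(p); (c,r)=cv2.minEnclosingCircle(p); e=cv2.fitEllipse(hull); print("blue",p.min(0),p.max(0),c,r,e)
print("tin",onplane(i,c,.094), onplane(i,e[0],.094))
# lower circle edge -> diam
q=onplane(i,hull.reshape(-1,2),.094); print("hull ext",q.min(0),q.max(0))
y=mask(im,*YEL,(330,430,120,270)); cnt=max(cv2.findContours(y,0,2)[0],key=cv2.contourArea)
box=cv2.boxPoints(cv2.minAreaRect(cnt)); print("flapbox",box.tolist()); print(onplane(i,box,.099))
print("ledge corners",onplane(i,[[249,22],[194,232]],.06))
print("cup rim",onplane(i,[[270,60]],.096))
cr=im[110:280,180:440]; cv2.imwrite("pics/w1c.png",cv2.resize(cr,None,fx=3,fy=3,interpolation=cv2.INTER_CUBIC)[:,:,::-1])
E
```

```text
blue [269 176] [303 214] (287.5, 194.5) 19.96256446838379 ((286.606201171875, 195.52500915527344), (34.55009841918945, 38.08176040649414), 19.441030502319336)
tin [[0.4904 0.0603 0.094 ]] [[0.4903 0.059  0.094 ]]
hull ext [0.4746 0.041  0.094 ] [0.5072 0.0788 0.094 ]
flapbox [[353.32135009765625, 249.26559448242188], [398.53448486328125, 145.92132568359375], [403.46563720703125, 148.07870483398438], [358.25250244140625, 251.4229736328125]]
[[0.5723 0.0545 0.099 ]
 [0.5427 0.1554 0.099 ]
 [0.5474 0.1565 0.099 ]
 [0.5775 0.0555 0.099 ]]
ledge corners [[ 0.3726  0.1626  0.06  ]
 [ 0.436  -0.044   0.06  ]]
cup rim [[0.4128 0.1463 0.096 ]]
```

View pics/w1c.png

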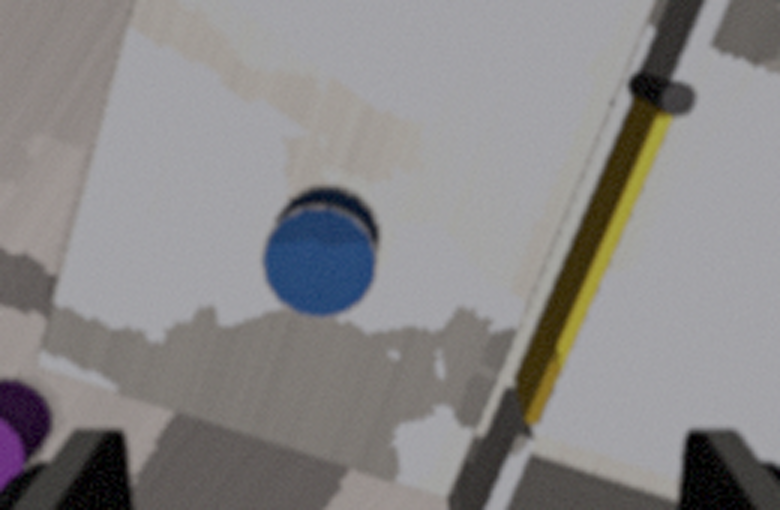

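Call:
play_rows:
  motion:
    - [-0.007,-0.009,0.03,0,85.4]
    - [0,0,0.05,0,85.4]
    - [0,0,0,0,85.4]

```text
time: 2.4
tool_pos: [0.4999, 0.0681, 0.1222]
tcp_rot: [-1.406, -2.8, 0.008]
wrist_force: [-0.7, -0.0, 0.3]
width: 1.0
```

```bash
cat >> h.py <<'E'
def proj(i,P):
    T=np.linalg.inv(i["pose"]); return cv2.projectPoints(np.asarray(P,float),cv2.Rodrigues(T[:3,:3])[0],T[:3,3],i["intrinsics"],i["dist_coeffs"])[0].reshape(-1,2)
lip=np.array([.5543,.1047,.06]);a=np.radians(16.7)
L=np.array([[np.cos(a),-np.sin(a),0],[np.sin(a),np.cos(a),0],[0,0,1]])
def tolip(P): return (np.asarray(P)-lip)@L*1000
E
python3 - <<'E'
from h import *
s=read_state(); i=camera_info("wrist"); im=read_camera("wrist"); R=cv2.Rodrigues(s["tcp_rot"])[0]; t=s["tool_pos"]; print(s["time"],t,s["width"],R)
np.savez("w2.npz",pose=i["pose"]); cv2.imwrite("pics/w2raw.png",im[:,:,::-1])
d=im[:,:,::-1].copy()
for sx in (-.011,.011):
  for sy in (-.057,-.0425,.0425,.057):
    q=proj(i,[t+R@[sx,sy,-.013]])[0]; cv2.circle(d,tuple(int(x) for x in q),3,(0,255,0),1)
th=np.linspace(0,6.28,40); tin=np.array([.490,.058,.094])
for q in proj(i,tin+.018*np.c_[np.cos(th),np.sin(th),0*th]): cv2.circle(d,tuple(int(x) for x in q),1,(0,0,255),-1)
for y in (-54,56):
  for x in (3.5,8.5):
    q=proj(i,[lip+L@[x/1e3,y/1e3,.039]])[0]; cv2.circle(d,tuple(int(v) for v in q),2,(255,0,255),1)
cv2.imwrite("pics/w2.png",d)
E
```

```text
2.4 [0.4999 0.0681 0.1222] 0.9997736670520533 [[-0.5974  0.8019 -0.0102]
 [ 0.8019  0.5974 -0.0009]
 [ 0.0054 -0.0087 -0.9999]]
```

View pics/w2.png

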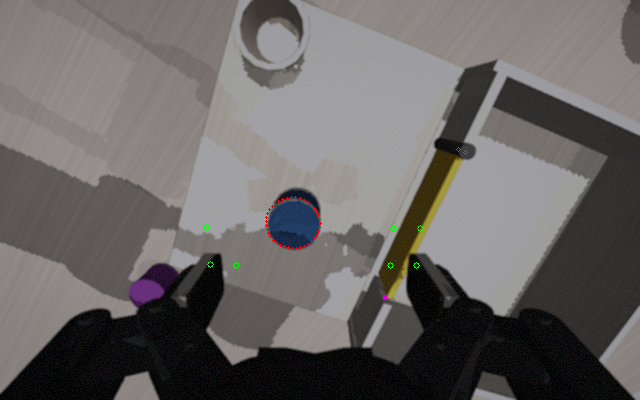

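```bash
python3 - <<'E'
from h import *
s=read_state(); i=camera_info("wrist"); i["pose"]=np.load("w2.npz")["pose"]; R=cv2.Rodrigues(s["tcp_rot"])[0]; t=s["tool_pos"]
print("cam in tool", R.T@(i["pose"][:3,3]-t)*1000)
for h in (0,-.013,-.02,-.03,-.04):
  print(h,proj(i,[t+R@[x,y,h] for y in (-.0425,.0425) for x in (-.011,.011)]).round(0).tolist())
im=cv2.imread("pics/w2raw.png"); cr=im[235:335,140:490]; g=np.clip(cr.astype(float)*2.5,0,255).astype(np.uint8)
cv2.imwrite("pics/w2f.png",cv2.resize(g,(800,229*1),interpolation=cv2.INTER_CUBIC))
E
```

```text
cam in tool [  73.3334   -0.8671 -164.5459]
0 [[244.0, 258.0], [242.0, 223.0], [390.0, 259.0], [393.0, 224.0]]
-0.013 [[239.0, 269.0], [236.0, 232.0], [396.0, 270.0], [399.0, 232.0]]
-0.02 [[236.0, 276.0], [233.0, 237.0], [399.0, 277.0], [402.0, 238.0]]
-0.03 [[231.0, 287.0], [227.0, 246.0], [404.0, 287.0], [408.0, 246.0]]
-0.04 [[225.0, 298.0], [221.0, 255.0], [410.0, 299.0], [414.0, 256.0]]
```

View pics/w2f.png

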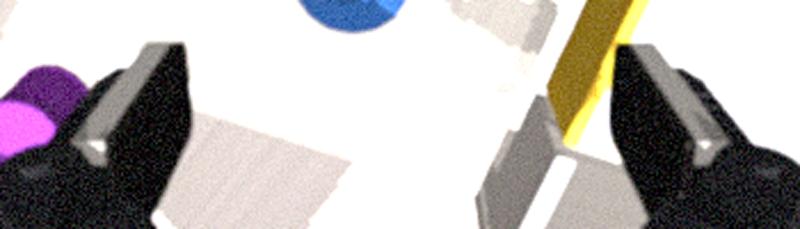

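```bash
python3 - <<'E'
from h import *
s=read_state(); R=cv2.Rodrigues(s["tcp_rot"])[0]; t=s["tool_pos"]; print(s["time"],t,R[:,2],R[:,1],s["q"])
i=camera_info("scene"); im=read_camera("scene")[:,:,::-1]
x0,y0,k=270,90,5
d=cv2.resize(im[y0:y0+120,x0:x0+150],None,fx=k,fy=k,interpolation=cv2.INTER_CUBIC); d=np.clip(d*1.3,0,255).astype(np.uint8)
for h,c in ((-.013,(0,255,0)),(-.036,(0,0,255))):
  for q in proj(i,[t+R@[x,y,h] for y in (-.0425,.0425) for x in (-.011,.011)]):
    cv2.circle(d,tuple(int(v) for v in (q-[x0,y0]+.5)*k),4,c,1)
cv2.imwrite("pics/s2.png",d)
E
```

```text
2.45 [0.5024 0.0684 0.125 ] [-0.005  -0.0004 -1.    ] [ 0.802   0.5973 -0.0043] [ 0.0862  0.017   2.0411  0.      1.0885 -0.5539]
```

View pics/s2.png

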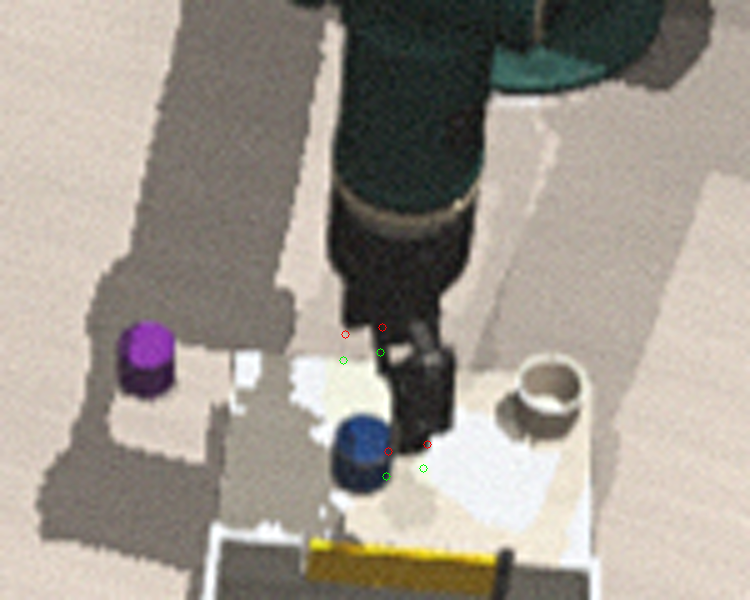

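The tip of finger A is seen at crop (395–425, 445), which matches the points projected 36 mm behind the TCP. The given 13 mm does not fit. I'll go down with a force guard and aim for the tips about 12 mm above the ledge.

Call:
play_rows:
  motion:
    - [0,0.001,0.03,0,85.4]
    - [0,0,0.03,0,85.4]
    - [0,0,0.005,0,85.4]
    - [0,0,0,0,85.4]

```text
time: 3.0
tool_pos: [0.5067, 0.0694, 0.0633]
tcp_rot: [1.41, 2.805, 0.002]
wrist_force: [0.2, 0.7, 0.1]
width: 1.001
```

Call:
play_rows:
  motion:
    - [0,0,0.004,0,85.4]
    - [0,0,0.003,0,85.4]
    - [0,0,0.003,0,85.4]

```text
time: 3.38
tool_pos: [0.5056, 0.0692, 0.0519]
tcp_rot: [1.411, 2.806, 0.001]
wrist_force: [0.2, -0.9, 0.2]
width: 1.002
```

Call:
play_rows:
  motion:
    - [0,0,0.002,0,85.4]
    - [0,0,0.002,0,85.4]
    - [0,0,0.002,0,85.4]

```text
time: 3.75
tool_pos: [0.5052, 0.0692, 0.0454]
tcp_rot: [-1.411, -2.807, 0.0]
wrist_force: [0.1, 0.6, 0.1]
width: 1.006
```

```bash
python3 - <<'E'
from h import *
s=read_state(); i=camera_info("wrist"); im=read_camera("wrist"); R=cv2.Rodrigues(s["tcp_rot"])[0]; t=s["tool_pos"]; print(s["time"],t,s["wrist_force"],R[:,1],"lip",tolip(t))
np.savez("w3.npz",pose=i["pose"]); cv2.imwrite("pics/w3raw.png",im[:,:,::-1])
d=np.clip(im[:,:,::-1].astype(float)*1.6,0,255).astype(np.uint8)
for h,c in ((-.013,(0,255,0)),(-.036,(0,165,255))):
  for q in proj(i,[t+R@[x,y,h] for y in (-.057,-.0425,.0425,.057) for x in (-.011,.011)]): cv2.circle(d,tuple(int(v) for v in q),3,c,1)
th=np.linspace(0,6.28,40); tin=np.array([.490,.058,.094])
for q in proj(i,tin+.018*np.c_[np.cos(th),np.sin(th),0*th]): cv2.circle(d,tuple(int(x) for x in q),1,(0,0,255),-1)
cv2.imwrite("pics/w3.png",d)
E
```

```text
3.75 [0.5052 0.0692 0.0454] [0.0816 0.5748 0.1179] [ 0.8027  0.5963 -0.0001] lip [-57.191  -19.9131 -14.5977]
```

View pics/w3.png

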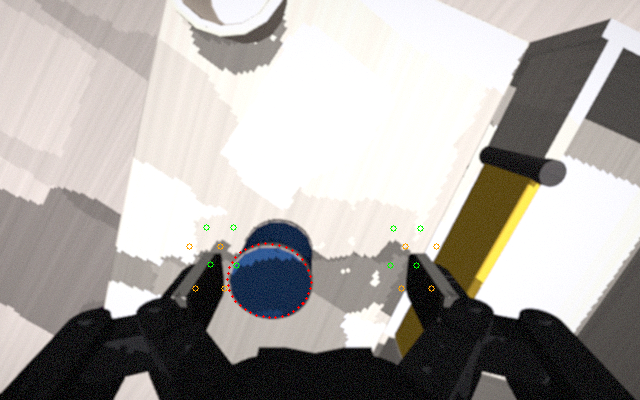

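The tin circle and tips fit: B is about 5 mm behind the tin and A is about 5 mm short of the flap, with no contact. I'll go down a little more and begin the stroke.

Call:
play_rows:
  motion:
    - [0,0,0.003,0,85.4]
    - [0,0,0.003,0,85.4]
    - [0,0,0.002,0,85.4]
    - [0,0,0,0,85.4]

```text
time: 4.3
tool_pos: [0.5051, 0.0692, 0.0373]
tcp_rot: [-1.411, -2.806, 0.0]
wrist_force: [-0.6, -0.1, -0.7]
width: 1.001
```

Call:
play_rows:
  motion:
    - [0,0.005,0,0,85.4]
    - [0,0.006,0,0,85.4]
    - [0,0.006,0,0,85.4]
    - [0,0.006,0,0,85.4]
    - [0,0.006,0,0,85.4]

```text
time: 4.92
tool_pos: [0.5279, 0.0855, 0.0371]
tcp_rot: [-1.411, -2.806, 0.005]
wrist_force: [-2.7, -6.4, 1.2]
width: 1.001
```

```bash
python3 - <<'E'
from h import *
s=read_state(); i=camera_info("wrist"); im=read_camera("wrist"); R=cv2.Rodrigues(s["tcp_rot"])[0]; t=s["tool_pos"]; print(s["time"],t,s["wrist_force"],"lip",tolip(t))
j=camera_info("scene"); im2=read_camera("scene")
d=np.clip(im[:,:,::-1].astype(float)*1.6,0,255).astype(np.uint8)
e=cv2.resize(im2[140:280,290:402][:,:,::-1],(320,400),interpolation=cv2.INTER_CUBIC)
cv2.imwrite("pics/w4.png",np.hstack([d[:,150:],e]))
b=mask(im,*BLUE,(200,420,150,330)); p=cv2.findNonZero(b)
if p is not None: print("blue",len(p),p.reshape(-1,2).min(0),p.reshape(-1,2).max(0))
E
```

```text
4.925 [0.5279 0.0855 0.0371] [-2.6694 -6.4002  1.2328] lip [-30.8181 -10.8034 -22.8504]
blue 1279 [213 229] [296 329]
```

View pics/w4.png

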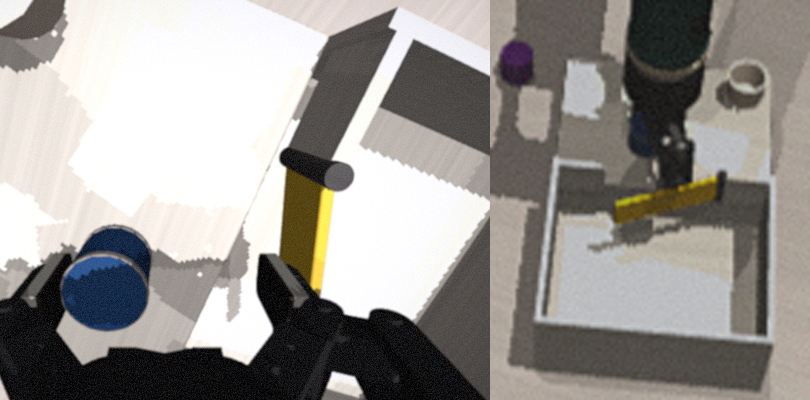

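The flap (about 0.4 rad) is held by finger A, at (300,290) in the wrist half. The tin sits against B at (105,285), well clear of the flap. I continue the stroke.

Call:
play_rows:
  motion:
    - [0,0.006,0,0,85.4]
    - [0,0.006,0,0,85.4]
    - [0,0.006,0,0,85.4]
    - [0,0.006,0,0,85.4]
    - [0,0.006,0,0,85.4]

```text
time: 5.65
tool_pos: [0.5492, 0.1034, 0.036]
tcp_rot: [-1.408, -2.802, 0.009]
wrist_force: [-7.1, -4.5, 0.5]
width: 1.002
```

```bash
cat > look.py <<'E'
from h import *
import sys
s=read_state(); im=read_camera("wrist"); R=cv2.Rodrigues(s["tcp_rot"])[0]; t=s["tool_pos"]; print(s["time"],t,s["wrist_force"],s["torque"],"lip",tolip(t))
im2=read_camera("scene")
d=np.clip(im[:,:,::-1].astype(float)*1.6,0,255).astype(np.uint8)
e=cv2.resize(im2[140:280,290:402][:,:,::-1],(320,400),interpolation=cv2.INTER_CUBIC)
cv2.imwrite(sys.argv[1],np.hstack([d[:,150:],e]))
b=mask(im,*BLUE,(180,460,150,360)); p=cv2.findNonZero(b)
if p is not None: print("blue",len(p),p.reshape(-1,2).min(0),p.reshape(-1,2).max(0))
E
python3 look.py pics/w5.png
```

```text
5.65 [0.5492 0.1034 0.036 ] [-7.1296 -4.5059  0.4983] [-0.7152  0.9778  0.0302] lip [ -5.272    0.2657 -23.9885]
blue 1236 [212 237] [295 332]
```

View pics/w5.png

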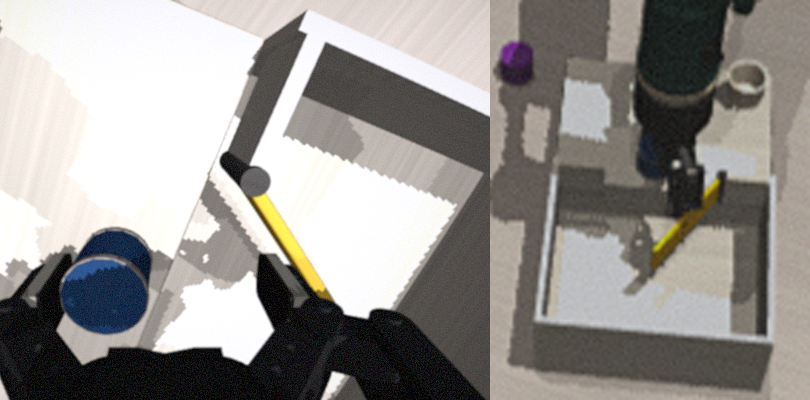

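The flap is now at about 0.95 rad and the tin is about 10 mm short of the lip, tracking well. I continue.

Call:
play_rows:
  motion:
    - [0,0.006,0,0,85.4]
    - [0,0.006,0,0,85.4]
    - [0,0.006,0,0,85.4]
    - [0,0.006,0,0,85.4]
    - [0,0.006,0,0,85.4]

```text
time: 6.38
tool_pos: [0.5747, 0.1212, 0.0363]
tcp_rot: [-1.409, -2.804, 0.007]
wrist_force: [-4.4, -5.4, -0.7]
width: 1.002
```

Call:
play_rows:
  motion:
    - [0,0.004,0,0,85.4]
    - [0,0.004,0,0,85.4]
    - [0,0,0,0,85.4]

```text
time: 6.75
tool_pos: [0.5824, 0.1265, 0.0367]
tcp_rot: [-1.411, -2.806, 0.003]
wrist_force: [-1.7, -4.2, -2.2]
width: 1.002
```

```bash
python3 look.py pics/w6.png
```

```text
6.75 [0.5824 0.1265 0.0367] [-1.6629 -4.219  -2.1715] [-0.6642  0.2329 -0.0836] lip [ 33.2136  12.7652 -23.3292]
blue 1872 [255 208] [312 272]
```

View pics/w6.png

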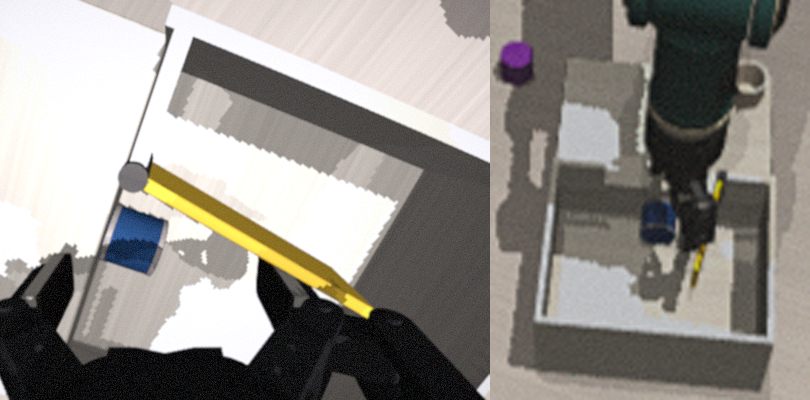

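The tin has dropped into the well, on its side at (135,240) in the wrist half, and the flap is held wide at about 1.4 rad. I'll wait a moment and then lift straight out.

Call:
play_rows:
  motion:
    - [0,0,0,0,85.4]
    - [0,0,0,0,85.4]
    - [0,0,-0.01,0,85.4]
    - [0,0,-0.025,0,85.4]
    - [0,0,-0.03,0,85.4]

```text
time: 7.48
tool_pos: [0.5841, 0.1283, 0.1046]
tcp_rot: [1.411, 2.806, 0.005]
wrist_force: [-0.6, 0.3, 1.4]
width: 0.997
```

Call:
play_rows:
  motion:
    - [0,0,-0.04,0,85.4]
    - [0,0,-0.04,0,85.4]
    - [-0.05,-0.02,0,0,85.4]
    - [-0.05,-0.02,0,0,85.4]
    - [-0.05,-0.02,0,0,85.4]

```text
time: 8.1
tool_pos: [0.6267, -0.0293, 0.1855]
tcp_rot: [1.408, 2.803, 0.006]
wrist_force: [1.0, 0.1, -0.4]
width: 0.998
```

Call:
play_rows:
  motion:
    - [-0.05,-0.02,0,0,85.4]
    - [0,0,0,0,85.4]
    - [0,0,0,0,85.4]
    - [0,0,0,0,85.4]
    - [0,0,0,0,85.4]

```text
time: 8.72
tool_pos: [0.6382, -0.0797, 0.1829]
tcp_rot: [1.409, 2.808, 0.001]
wrist_force: [-0.6, 0.5, 0.5]
width: 1.0
```

```bash
python3 - <<'E'
from h import *
s=read_state(); print(s["time"],s["tool_pos"],s["wrist_force"])
a=read_camera("scene"); b=read_camera("top"); i=camera_info("top")
y=mask(b,*YEL,(225,345,125,270)); box=cv2.boxPoints(cv2.minAreaRect(cv2.findNonZero(y))); print(tolip(onplane(i,box,.099)))
a0=cv2.imread("pics/scene0.png")[:,:,::-1]
e=cv2.resize(a[100:300,280:520],(480,400),interpolation=cv2.INTER_CUBIC); f=cv2.resize(b[120:280,220:380],(320,320),interpolation=cv2.INTER_CUBIC)
f=np.vstack([f,np.zeros((80,320,3),np.uint8)])
cv2.imwrite("pics/end.png",np.hstack([e,f])[:,:,::-1])
b0=cv2.imread("pics/top0.png")[:,:,::-1]
for n,lo,hi,roi in (("purple",(135,80,40),(155,255,255),(345,375,230,260)),("redboard",(0,150,100),(8,255,255),(430,530,140,250)),("green bottle",(55,80,20),(80,255,255),(150,210,150,195)),("bowl",(100,90,60),(115,255,255),(115,172,225,280))):
  g=[cv2.findNonZero(mask(x.copy(),lo,hi,roi)) for x in (b0,b)]; print(n,[None if q is None else q.reshape(-1,2).mean(0).round(1) for q in g])
E
```

```text
8.725 [ 0.6382 -0.0797  0.1829] [-0.6227  0.5447  0.4515]
[[  8.1189  51.9626  39.    ]
 [  6.8338 -50.4789  39.    ]
 [ -0.985  -50.4065  39.    ]
 [  0.3159  51.9333  39.    ]]
purple [array([358.4, 245.3]), None]
redboard [array([474.5, 197.3]), array([474.5, 197.4])]
green bottle [array([182.3, 170.5]), array([182.2, 170.4])]
bowl [array([144. , 253.4]), array([143.7, 253.5])]
```

View pics/end.png

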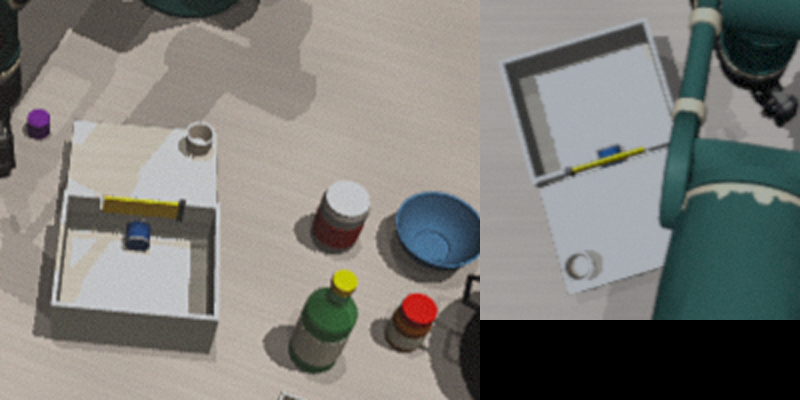

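The flap is shut, in line between the cheeks. The tin lies in the well at (138,235), and the cup and the other items stand as before. I hand in.

```bash
python3 -c "
from workcell import *
print(finish_job())"
```

```text
the job is handed in; nothing more can be done
None
```

The tin is in the bin and the flap is shut. I handed the job in at about 8.8 s of robot time.

**What I did:** With the gripper wide open, I set one finger behind the tin and the other before the flap. One slanted stroke then pushed both. The flap stood at about 0.95 rad when the tin was some 10 mm short of the lip, and at about 1.4 rad once it had dropped. The tin stayed clear of the flap in every picture I took. I then lifted the fingers straight up and moved the arm aside.

**Order of opening:** The tin lay too far from the lip for the flap to be well open before the tin moved at all. So the tin slid its first part while the flap was still opening.

**Last checks:**
- **Flap:** it lies in line with the lip to within about 1°.
- **Tin:** it rests in the well, on its side, below the flap.
- **Other things:** the board, bottle and bowl are unmoved to within about 0.3 pixel. The cup and the purple look-alike look unmoved in the scene view. I did not compare the can, spice jar, knife or pepper pot one by one.
- **Forces:** the wrist force was near zero at the end, and the highest reading after a move was about 8 N.

**What disagreed:** The pictures put the open finger tips about 36 mm behind the TCP, not the 13 mm I took from the text. I went down in small steps watching the force, and no contact came. The colour check on the purple look-alike failed from above because the arm hid it; the scene view was used instead.

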